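# Take the wet-painted knob off the drying carriage with tongs

## Robot

A 6-joint arm with a two-finger parallel gripper is mounted at the origin on the work surface. World frame = base frame: x ahead of the robot, y to its left, z up, the work surface at z = 0. Lengths are in m, angles in rad, forces in N, time in s.
With the tool pointing down it reaches from about 0.35 to 0.775 m from the base axis. Payload 7.3 kg.
Tool frame: the origin (TCP) lies midway between the tips of the shut fingers; the grasp point (between the pads) lies 19 mm behind it (robot.tcp_to_grasp is the distance from the TCP to the grasp point, in m); x points along the fingers, z is the direction in which the jaws open and shut, and the axes are right-handed (so a half turn about x gives the same grasp; the last joint's range is limited). The gripper opens to 92 mm and grips with 3 to 60 N. Pads are 19 mm wide; open, the fingers measure 130 mm over their backs; the gripper's body (75 mm by 190 mm) begins 47 mm behind the grasp point.
Start: joints at [-1.413, 0.342, 1.524, -0, 1.275, -0.146], TCP at [0.157, -0.501, 0.227] pointing down, gripper open.
Joint ranges: [-2.53, 2.53], [-0.77, 2.02], [0.04, 2.7], [-1, 4.14], [0.28, 2.66], [-3.11, 3.11]. Speed limits (rad/s): [2.57, 2.57, 3.14, 3.14, 3.14, 3.14].

## Interface

Orientations are given as [roll, pitch, yaw] about the fixed x, y, z axes, in that order (R = Rz(yaw) Ry(pitch) Rx(roll)).
In Python, from cell import robot gives the robot as it stands.
- The arm moves only by the tool move_arm, never from a script. Its argument "deltas" is a list of rows, each an object with "dp": the shift along the tool's x, y, z in m, a list of three; "turn": the turn, a rotation vector about the tool's x, y, z in degrees, a list of three. A call has 1 to 10 rows; each row is the pose to reach, as a shift and turn from the pose commanded when the call began, along the tool's axes at that moment; what a row does not reach only later rows make up. A row lasts 1/10 s, in which the tool goes at most 50 mm and 8.59 degrees, less where a joint would pass 70% of its speed; a pose out of reach is approached as far as the arm can. A call with a gripper value outside its range is refused whole. "hand" is the finger opening in m, from 0 to 0.0918, set as the call begins (left out, the last holds). The fingers move at their own pace and stop on an object; "squeeze" is the grip in N (left out, the last holds). Time passes only in rows, so rows that repeat a pose let the fingers close. It gives the time, the measured TCP pose, the force and the opening at its end, in the units of the state.
- robot.observe(): the state, without advancing time (a new reading comes with each control period).
- robot.read_camera(name): name is "scene" or "side" or "wrist"; returns (picture, depth): 384x512x3 uint8, red, green, blue; 384x512 float32, m along the optical axis (not along the pixel's ray), 0 where there is no reading.
- robot.camera_info(name): a dict with "fx", "fy", "cx", "cy" (pixels), "R" (3x3) and "t" (3): a world point X has camera coordinates R X + t. Camera axes: x right, y down, z forward; pixel columns grow to the right and rows downward; lengths in m; the calibration is good to about 2 mm. The wrist camera is an equidistant fisheye: a pixel r from the principal point sees the ray r / f radians off the axis. A picture is of the moment at which its call begins: read the wrist's pose just before it. camera_info takes no time and is no camera call; for the wrist camera it gives the pose at the moment of the call.
- robot.hand_in(): hands the job in, once; it reports no verdict.
The state is a dict: "time": time; "qpos": joint angles; "qvel": joint speeds; "joint_efforts": joint torques, N m; "tool_pos": TCP position; "tool_rot": TCP orientation; "contact_force": force on the tool from outside, world axes, zero at the start; "torque": the same for the moment, N m; "opening": finger opening in m.
Only numpy, scipy, OpenCV 4.12 (cv2) and the standard library are available. Lean on these libraries where they do the work, as an engineer would, in place of code of your own. Each camera call takes 0.05 s, during which the arm holds its last target.

## Task

Slide the carriage of the finishing station out from under its clear dust hood until it is fully against its end stop. Then pick up the tongs, close them on the freshly painted red knob standing on the carriage and lift it out of its cup, and finish while still holding it steady in the tongs, at least 10 cm higher than it stood and touching nothing else, with the carriage left at the stop. The paint is wet, so the gripper itself must never touch the red knob; leave the other knobs, tin, tape, brush, tray and sanding block as they are.

Things in the scene. Friction and masses are not known exactly. Their poses are not given: they have to be found in the camera images.
- station: fixed finishing station: grey base 100 mm (x) by 400 mm (y, from -65 to +335), steel rails along y, below 26 mm but for end blocks and stop of 38 mm. Origin on the table under the middle of the hood; the carriage slides out along its +y. Hood: clear box with two red edge strips, y -64 to +60 mm, x -56 to +56 mm, 116 mm tall, open only at its +y end
- carriage (a joint): how far the carriage has slid out from under the hood along the station's +y axis, in m: 0 as it starts every time, 0.13 against the end stop, a yellow block clamped across the rails beyond the post. It stays where it is left; about 2 N moves it when slow
- post (a point): upright round grip post on the carriage's leading end, 16 mm diameter, black top, from 40 to 100 mm above the table, 130 mm to the +y side of the cup, at least 65 mm outside the hood. This point is on its axis, 75 mm above the table, moves with the carriage; axes as the station's. Carriage plate: 75 mm wide (x), top 40 mm above the table
- cup (a point): centre of the floor of the shallow cup in which the red knob stands, on a 48 mm wide pedestal of the carriage; floor 55 mm above the table, rim 3 mm higher, 42 mm across inside; moves with the carriage; axes as the station's
- red_knob_center (a point): the freshly painted red drawer knob, an upright cylinder 34 mm in diameter and 40 mm tall, 40 to 85 g, standing loose in the cup; this point is its centre, half-way up (75 mm above the table while it stands in the cup)
- tongs_grip (a point): point midway between the black grip plates (54 mm long, 22 mm tall) of the tongs, near their centre of mass, 27 mm above the table while they lie on the rest. x points along the tongs to the tips, y left across the arms, z up. Over the outsides of the plates: 63 mm when open, 44 mm when closed on the knob
- tongs_rest: dark wooden tongs rest, fixed: a 3 mm thin spine 30 mm wide along its x and two cross bars 16 mm tall, one 80 mm behind (-x) and one 55 mm ahead (+x, 100 mm wide) of its origin, which lies on the table below the point tongs_grip as the tongs lie; between the bars there is room for the fingers beside the grip plates
- tongs: the tongs, 200 mm long, 90 g, lying level on the rest: two steel arms hinged on a black rear block, sprung apart, swinging in the x-y plane. Origin under the block, between the hinges, 80 mm behind tongs_grip and 11 mm below it; same axes. Springs push back 6 N per arm at the grip plates when open, 9 N when closed: squeezed lightly to 50-58 mm they can be carried; 25 to 60 N holds the knob
- tongs_tip (a point): point midway between the black rubber tip pads of the tongs (each 40 mm long along x, 22 mm tall), 82 mm ahead (+x) of tongs_grip at the same height; axes the same. The pads stand about 74 mm apart when open, and 34 mm apart and parallel when the grip plates are squeezed to 44 mm; the red knob goes between them
- red_knob: the same red knob; origin at the centre of its underside
- grey_knob_center (a point): grey drawer knob, a bystander like the red one (34 mm diameter, 40 mm tall), standing on the table; point at its centre, half-way up
- yellow_knob_center (a point): ochre-yellow drawer knob, a bystander like the red one (34 mm diameter, 40 mm tall), standing on the table; point at its centre, half-way up
- paint_tin: tin with a red label, 76 mm diameter, 85 mm tall, standing on the table behind the finishing station; origin at the centre of its underside; bystander
- brush: brush lying on the table at the left; origin at its underside, its x axis along the handle towards the bristles; bystander
- tape_roll: yellow roll of tape lying flat, 90 mm diameter, 24 mm tall; origin at the centre of its underside; bystander
- screw_tray: grey two-compartment tray, 100 x 150 mm, 35 mm tall, near the robot at the right; origin at the centre of its underside; bystander
- sanding_block: cork sanding block, 100 x 60 x 30 mm, at the left; origin at the centre of its underside; bystander
Mind the look-alikes: they are no part of the job. Leave any blue look-alike of the tongs_rest alone.

How it is judged:
On the way, in this order (a step that is already met when the one before it is completed fails the run):
1. the carriage is fully out, with the red knob still standing in its cup (value of joint carriage above 0.125 m and distance between red_knob_center and cup below 0.03 m and angle between red_knob's own z axis and vertical below 0.2 rad), for 0.2 s.
2. the tongs are lifted off their rest in the gripper (contact force between the fingers and tongs above 1 N and height (world z) of tongs_grip above 0.05 m), for 0.2 s.
3. the tongs, held by the gripper, are closed on the red knob (contact force between tongs and red_knob above 1 N and contact force between the fingers and tongs above 1 N), for 0.2 s.
At the end, for the whole second after the job is handed in: Gripper squeezes the tongs and the tongs the red knob (each over 1 N); knob centre over 160 mm above the table (it stood at 75), tongs over 120 mm; both clear of station and rest; knob slower than 50 mm/s; carriage within 8 mm of its stop (all of step 3 and height (world z) of red_knob_center above 0.16 m and height (world z) of tongs_grip above 0.12 m and value of joint carriage above 0.122 m and contact force between each of red_knob, tongs and station below 0.1 N and contact force between tongs and tongs_rest below 0.1 N and linear speed of red_knob below 0.05 m/s); the arm keeps its last pose, push and grip.
It fails at once if the gripper or arm touches the wet red knob (contact force between any of the fingers, the arm and red_knob above 0.3 N).
It fails at once if a bystander is shoved more than 20 mm (distance of any of grey_knob_center, yellow_knob_center, paint_tin, brush, tape_roll, screw_tray, sanding_block from where it was at the start of the episode above 0.02 m).
It also fails if it takes over 58 s, if anything falls off the work surface, if the arm or the gripper's body presses on something with over 40 N, if the wrist force passes 120 N, or if a joint passes its speed limit or range.

## Working session

There is one attempt and no reset: what is moved stays moved. The work goes in short steps, Python scripts to look and compute and a tool call to move; the robot and the scene stay as the last step left them, time stands still between calls to the robot, and variables do not carry over. Pictures are saved under pics/ and viewed, and the job is handed in when it is done.

Besides the shell and the picture viewer there is one more tool, called after "Call:" in YAML: its name, and indented under it one key for each argument. move_arm: Moves the arm, as the interface text tells. Its arguments: {"type":"object","properties":{"deltas":{"type":"array"},"hand":{"type":"number"},"squeeze":{"type":"number"}},"required":["deltas"]}

```bash
mkdir -p pics; ls
python3 - <<'E'
from cell import robot
import cv2,numpy as np
for n in ["scene","side","wrist"]:
    i=robot.camera_info(n); p,d=robot.read_camera(n)
    np.savez(f"{n}0.npz",p=p,d=d,**i)
    cv2.imwrite(f"pics/{n}0.png",p[:,:,::-1]); print(n,{k:np.round(v,3).tolist() if not isinstance(v,str) else v for k,v in i.items()})
print(robot.observe())
E
```

```text
pics
scene {'fx': 356.051, 'fy': 356.051, 'cx': 257.452, 'cy': 190.576, 'R': [[0.023, 1.0, 0.014], [0.599, -0.003, -0.801], [-0.801, 0.027, -0.598]], 't': [-0.028, -0.28, 1.731]}
side {'fx': 382.968, 'fy': 382.968, 'cx': 247.089, 'cy': 194.307, 'R': [[0.917, -0.398, -0.01], [-0.246, -0.548, -0.799], [0.313, 0.736, -0.601]], 't': [-0.507, 0.179, 1.27]}
wrist {'fx': 297.319, 'fy': 297.319, 'cx': 261.125, 'cy': 192.618, 'R': [[0.297, -0.955, -0.001], [-0.924, -0.288, 0.251], [-0.24, -0.074, -0.968]], 't': [-0.523, -0.031, 0.389]}
{'time': 0.15, 'qpos': array([-1.41297913e+00,  3.42522257e-01,  1.52474844e+00, -1.15468393e-05,
        1.27542449e+00, -1.46030433e-01]), 'qvel': array([ 0.00123   , -0.00241217, -0.00310314, -0.00040477,  0.00083548,
        0.00021901]), 'joint_efforts': array([-9.54747447e-04, -4.31471765e+01, -2.44352907e+01,  7.15972530e-02,
        5.37501450e-02, -9.49348214e-05]), 'tool_pos': array([ 0.15703312, -0.50065968,  0.22624276]), 'tool_rot': array([3.00557801, 1.56969374, 1.73863268]), 'contact_force': array([-0.59174687, -0.3787075 , -0.58432143]), 'torque': array([0.06335221, 0.01201175, 0.02424612]), 'opening': 0.09184111362996784}
```

View pics/scene0.png

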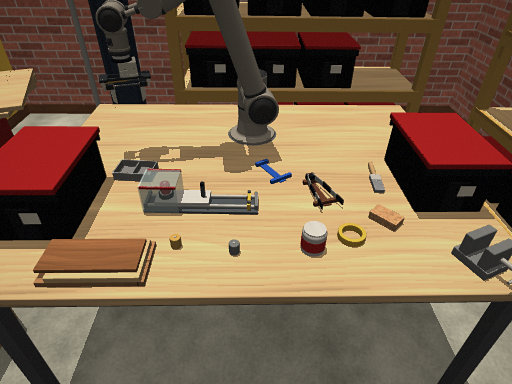

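View pics/side0.png

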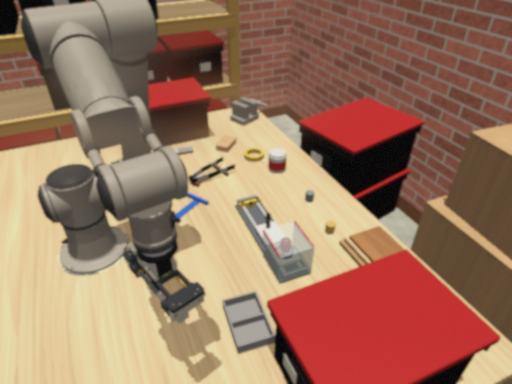

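View pics/wrist0.png

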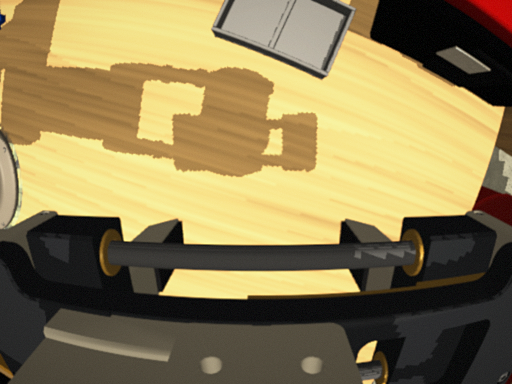

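The scene camera shows the station at (140–258, 170–215), with the red knob under the hood near (165,187), the post at (203,188) and the yellow stop at (250,200). The dark tongs on their rest are at (322,190), and the blue look-alike at (272,172) has to be left alone. I'll enlarge both areas.

Run:
```python
import cv2,numpy as np
a=cv2.imread("pics/scene0.png")
c1=cv2.resize(a[160:225,130:270],None,fx=5,fy=5,interpolation=cv2.INTER_CUBIC)
c2=cv2.resize(a[160:220,295:350],None,fx=9,fy=9,interpolation=cv2.INTER_CUBIC)
cv2.imwrite("pics/c1.png",c1);cv2.imwrite("pics/c2.png",c2)
b=cv2.imread("pics/side0.png")
cv2.imwrite("pics/c3.png",cv2.resize(b[150:290,180:320],None,fx=4,fy=4,interpolation=cv2.INTER_CUBIC))
```

```text
(no output)
```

View pics/c1.png

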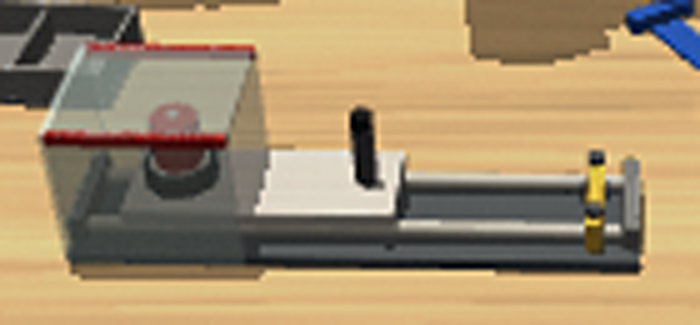

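View pics/c2.png

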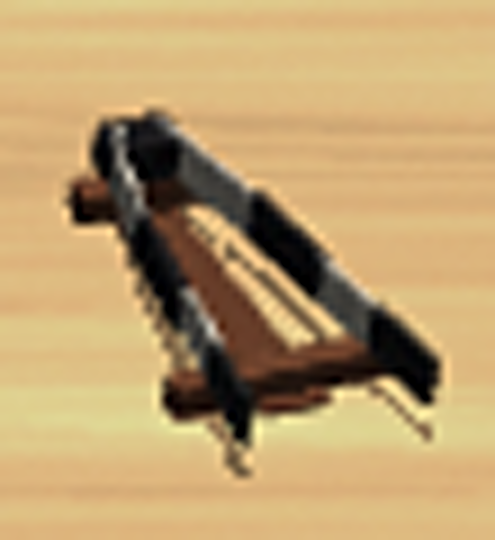

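View pics/c3.png

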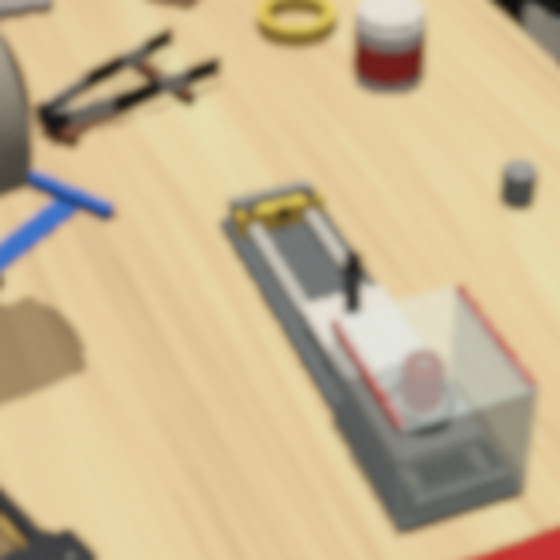

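```bash
cat > h.py <<'E'
import numpy as np,cv2
def load(n): return np.load(f"{n}.npz")
def ray(i,u,v):
    d=np.array([(u-i['cx'])/i['fx'],(v-i['cy'])/i['fy'],1.]); R=i['R']; return -R.T@i['t'],R.T@d
def onz(i,u,v,z):
    o,d=ray(i,u,v); return o+d*(z-o[2])/d[2]
def proj(i,X):
    c=i['R']@np.asarray(X)+i['t']; return i['cx']+i['fx']*c[0]/c[2],i['cy']+i['fy']*c[1]/c[2]
def two(i,a,j,b):
    o1,d1=ray(i,*a);o2,d2=ray(j,*b)
    s=np.linalg.lstsq(np.c_[d1,-d2],o2-o1,rcond=None)[0]
    return (o1+d1*s[0]+o2+d2*s[1])/2, np.linalg.norm(o1+d1*s[0]-o2-d2*s[1])
E
python3 - <<'E'
from h import *
np.set_printoptions(precision=4,suppress=True)
s=load("scene0");e=load("side0")
C=lambda x,y:(130+x/5-.4,160+y/5-.4)
T=lambda x,y:(295+x/9-.45,160+y/9-.45)
S=lambda x,y:(180+x/4-.4,150+y/4-.4)
print("post top",onz(s,*C(361,113),.1),onz(e,*S(354,256),.1),two(s,C(361,113),e,S(354,256)))
print("base front",onz(s,*C(75,263),.0),onz(s,*C(640,270),.0))
print("strips",onz(s,*C(88,48),.116),onz(s,*C(254,48),.116),onz(s,*C(46,140),.116),onz(s,*C(226,140),.116))
print("strip side",onz(e,*S(337,320),.116),onz(e,*S(400,428),.116),onz(e,*S(460,288),.116),onz(e,*S(533,385),.116))
print("knob top",onz(s,*C(175,112),.095),onz(e,*S(424,362),.095))
print("stop",onz(s,*C(597,158),.038),onz(s,*C(593,215),.038))
for n,p in dict(blockL=(105,125),blockR=(158,118),plateL=(160,260),plateR=(290,240),tipL=(236,395),tipR=(405,350)).items():
    print(n,onz(s,*T(*p),.027))
for n,p in dict(block=(52,118),plateR=(135,100),plateL=(110,70),tipR=(200,72),tipL=(155,42)).items(): print(n,onz(e,*S(*p),.03))
# depth-based points for black/dark region
p=s['p'].astype(int);d=s['d']
v,u=np.mgrid[160:220,295:350]
v=v.ravel();u=u.ravel();z=d[v,u]
X=np.stack([(u-s['cx'])/s['fx']*z,(v-s['cy'])/s['fy']*z,z],1)
W=(X-s['t'])@s['R']
c=p[v,u]
m=(W[:,2]>.02)&(W[:,2]<.06)
print(m.sum(),W[m].mean(0),np.c_[W[m]].min(0),W[m].max(0))
blk=m&(c.max(1)<45)
for i in np.where(blk)[0]: print(u[i],v[i],np.round(W[i],3)) if i%3==0 else 0
E
```

```text
post top [ 0.5533 -0.178   0.1   ] [ 0.5496 -0.1816  0.1   ] (array([ 0.5507, -0.1787,  0.0978]), np.float64(0.0008247430025996339))
base front [ 0.5931 -0.3812  0.    ] [0.6033 0.0141 0.    ]
strips [ 0.4961 -0.3741  0.116 ] [ 0.4964 -0.2578  0.116 ] [ 0.6056 -0.377   0.116 ] [ 0.6061 -0.2597  0.116 ]
strip side [ 0.4959 -0.2616  0.116 ] [ 0.488  -0.3808  0.116 ] [ 0.5991 -0.2672  0.116 ] [ 0.5951 -0.382   0.116 ]
knob top [ 0.5446 -0.3073  0.095 ] [ 0.5459 -0.31    0.095 ]
stop [ 0.5229 -0.0157  0.038 ] [ 0.5889 -0.0188  0.038 ]
blockL [0.3923 0.2108 0.027 ]
blockR [0.3869 0.235  0.027 ]
plateL [0.4922 0.2204 0.027 ]
plateR [0.4783 0.277  0.027 ]
tipL [0.5813 0.2371 0.027 ]
tipR [0.5531 0.3097 0.027 ]
block [0.4064 0.2107 0.03  ]
plateR [0.493  0.2069 0.03  ]
plateL [0.4878 0.2708 0.03  ]
tipR [0.5724 0.2284 0.03  ]
tipL [0.5498 0.3035 0.03  ]
306 [0.4924 0.2515 0.0314] [0.4018 0.2043 0.0201] [0.599  0.3186 0.0409]
311 174 [0.414 0.226 0.039]
310 175 [0.419 0.221 0.037]
313 175 [0.423 0.232 0.04 ]
306 176 [0.418 0.206 0.032]
309 176 [0.424 0.216 0.037]
312 176 [0.423 0.228 0.036]
3
[... 558 characters left out ...]

314 189 [0.51  0.223 0.037]
329 189 [0.504 0.28  0.033]
313 190 [0.51  0.22  0.033]
328 190 [0.496 0.279 0.023]
312 191 [0.502 0.218 0.023]
315 191 [0.52  0.225 0.036]
330 191 [0.506 0.284 0.025]
314 192 [0.524 0.221 0.034]
314 195 [0.527 0.222 0.023]
337 196 [0.54  0.303 0.028]
336 197 [0.539 0.3   0.023]
339 197 [0.558 0.305 0.037]
338 198 [0.555 0.303 0.031]
319 199 [0.57  0.231 0.038]
340 199 [0.559 0.31  0.029]
318 200 [0.562 0.23  0.027]
339 200 [0.554 0.309 0.02 ]
342 200 [0.573 0.313 0.035]
320 201 [0.578 0.234 0.036]
341 201 [0.568 0.312 0.027]
319 202 [0.574 0.232 0.028]
321 203 [0.59  0.236 0.036]
320 204 [0.582 0.235 0.025]
322 205 [0.598 0.238 0.033]
321 206 [0.591 0.237 0.023]
```

```bash
cat >> h.py <<'E'
from scipy.spatial.transform import Rotation as Ro
def pose(robot):
    o=robot.observe(); return np.array(o['tool_pos']),Ro.from_euler('xyz',o['tool_rot']).as_matrix(),o
def plan(robot,p,yaw_jaw_deg):
    """target TCP p, tool down, jaw axis (tool z) along world angle (mod 180)"""
    P,R,o=pose(robot)
    best=None
    for k in (0,180):
        a=np.deg2rad(yaw_jaw_deg+k); x=np.array([0,0,-1.]);z=np.array([np.cos(a),np.sin(a),0]);y=np.cross(z,x)
        G=np.c_[x,y,z]; rv=Ro.from_matrix(R.T@G).as_rotvec(degrees=True)
        if best is None or np.linalg.norm(rv)<np.linalg.norm(best): best=rv
    return R.T@(np.asarray(p)-P),best
E
python3 - <<'E'
from h import *
from cell import robot
np.set_printoptions(precision=4,suppress=True)
P,R,o=pose(robot);print(P);print(R)
print(plan(robot,[.551,-.179,.227],-2),plan(robot,[.551,-.179,.16],-2))
# refine station: depth points
s=load("scene0");v,u=np.mgrid[165:216,138:262];v=v.ravel();u=u.ravel();z=s['d'][v,u]
W=(np.stack([(u-s['cx'])/s['fx']*z,(v-s['cy'])/s['fy']*z,z],1)-s['t'])@s['R']
c=s['p'].astype(int)[v,u]
pl=(np.abs(W[:,2]-.04)<.006)&(c.min(1)>130)&(u>183)&(u<215)
print("plate",pl.sum(),W[pl].min(0),W[pl].max(0),W[pl].mean(0)); (cx,cy),(w,h),a=cv2.minAreaRect(W[pl][:,:2].astype(np.float32)*1000);print(cx,cy,w,h,a)
po=(W[:,2]>.06)&(W[:,1]>-.22)&(W[:,1]<-.13);print("post",po.sum(),W[po].mean(0),W[po].min(0),W[po].max(0))
red=(c[:,0]>1.6*c[:,1])&(c[:,0]>110);W1=W[red];
for sel in (v[red]<175,v[red]>185):
    A=np.array([onz(s,a,b,.116) for a,b in zip(u[red][sel],v[red][sel])]);
    if len(A): print(len(A),A.min(0),A.max(0),np.polyfit(A[:,1],A[:,0],1))
E
```

```text
[ 0.157  -0.5007  0.2262]
[[-0.0002  0.9542  0.2992]
 [ 0.0011  0.2992 -0.9542]
 [-1.      0.0001 -0.0011]]
(array([-0.0005,  0.4722, -0.1891]), array([-70.5906,  -0.0492,  -0.046 ])) (array([ 0.0665,  0.4721, -0.189 ]), array([-70.5906,  -0.0492,  -0.046 ]))
plate 297 [ 0.5122 -0.2502  0.0343] [ 0.5915 -0.1559  0.0442] [ 0.5531 -0.2048  0.0394]
552.1416015625 -204.14149475097656 95.2871322631836 77.7414779663086 87.24032592773438
post 52 [ 0.5557 -0.1783  0.0832] [ 0.545  -0.1872  0.0614] [ 0.5618 -0.1713  0.0997]
31 [ 0.4949 -0.3716  0.116 ] [ 0.5015 -0.2584  0.116 ] [0.011  0.4986]
42 [ 0.5967 -0.3785  0.116 ] [ 0.6028 -0.2629  0.116 ] [0.0386 0.6137]
```

Call:
move_arm:
  deltas:
    - {"dp": [0,0.04,-0.016],"turn": [-6,0,0]}
    - {"dp": [0,0.085,-0.034],"turn": [-13,0,0]}
    - {"dp": [0,0.13,-0.052],"turn": [-20,0,0]}
    - {"dp": [0,0.175,-0.07],"turn": [-27,0,0]}
    - {"dp": [0,0.22,-0.088],"turn": [-34,0,0]}
    - {"dp": [0,0.265,-0.106],"turn": [-41,0,0]}
    - {"dp": [0,0.31,-0.124],"turn": [-48,0,0]}
    - {"dp": [0,0.355,-0.142],"turn": [-55,0,0]}
    - {"dp": [0,0.4,-0.16],"turn": [-62,0,0]}
    - {"dp": [0,0.44,-0.176],"turn": [-68,0,0]}
  hand: 0.0918

```text
time: 1.15
tool_pos: [0.5257, -0.1995, 0.2265]
tool_rot: [2.713, 1.571, 2.638]
contact_force: [0.2, -0.4, 1.3]
opening: 0.0922
```

Run:
```python
from h import *
from cell import robot
np.set_printoptions(precision=4,suppress=True)
P,R,o=pose(robot);print(P,o['qpos'],o['time'])
print(plan(robot,[.553,-.178,.14],-2))
i=robot.camera_info("wrist");p,d=robot.read_camera("wrist");np.savez("w1.npz",p=p,d=d,**i);cv2.imwrite("pics/w1.png",p[:,:,::-1])
```

```text
[ 0.5257 -0.1995  0.2265] [-0.4989  0.4109  1.4195  0.      1.3114 -0.4243] 1.15
(array([0.0865, 0.0234, 0.0256]), array([-2.2754, -0.0147, -0.0071]))
```

View pics/w1.png

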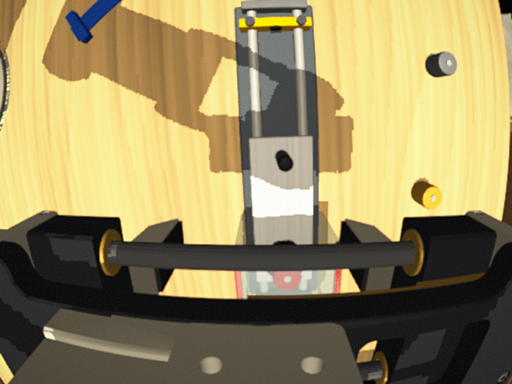

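The wrist view shows the carriage plate at (250–312, 137–220), the post with its black top near (284,158), the stop bar at (275,22) and the rails running between them. I'll refine the post position and the axis with fisheye rays.

```bash
cat >> h.py <<'E'
def wray(i,u,v):
    a=np.array([u-i['cx'],v-i['cy']]);r=np.hypot(*a);th=r/i['fx'];a=a/max(r,1e-9)
    d=np.array([a[0]*np.sin(th),a[1]*np.sin(th),np.cos(th)]);return -i['R'].T@i['t'],i['R'].T@d
def wonz(i,u,v,z):
    o,d=wray(i,u,v);return o+d*(z-o[2])/d[2]
E
python3 - <<'E'
from h import *
np.set_printoptions(precision=4,suppress=True)
i=load("w1")
cv2.imwrite("pics/w1c.png",cv2.resize(i['p'][:240,210:350,::-1],None,fx=2.5,fy=2.5,interpolation=cv2.INTER_CUBIC))
b=i['p'].max(2)<40; sub=b[140:180,265:305]; ys,xs=np.nonzero(sub);print(xs.min()+265,xs.max()+265,ys.min()+140,ys.max()+140,len(xs))
for z,p in ((.1,(282,156)),(.1,(284,158)),(.04,(288,167))): print(wonz(i,*p,z))
for p in ((251,14),(301,14),(255,132),(303,132)): print("rail",wonz(i,*p,.026))
for p in ((249,138),(311,137)): print("plate",wonz(i,*p,.04))
E
```

```text
277 291 151 170 211
[ 0.5473 -0.1703  0.1   ]
[ 0.5491 -0.1724  0.1   ]
[ 0.5571 -0.192   0.04  ]
rail [ 0.5278 -0.0017  0.026 ]
rail [ 0.5882 -0.0051  0.026 ]
rail [ 0.5214 -0.1489  0.026 ]
rail [ 0.579  -0.1529  0.026 ]
plate [ 0.5143 -0.1546  0.04  ]
plate [ 0.5861 -0.1584  0.04  ]
```

View pics/w1c.png

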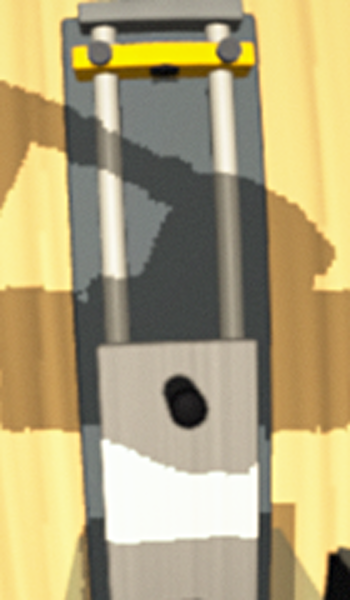

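Run:
```python
from h import *
np.set_printoptions(precision=4,suppress=True)
i=load("w1")
print(-i['R'].T@i['t']); print("top",wonz(i,284.2,161,.1),"base",wonz(i,280.7,153.5,.04))
```

```text
[ 0.5305 -0.1317  0.3837]
top [ 0.5491 -0.1753  0.1   ] base [ 0.5495 -0.1754  0.04  ]
```

Run:
```python
from h import *
from cell import robot
np.set_printoptions(precision=4,suppress=True)
print(plan(robot,[.550,-.176,.226],-3),plan(robot,[.550,-.176,.057],-3))
```

```text
(array([0.0004, 0.0208, 0.019 ]), array([-0.8081,  0.1527, -0.16  ])) (array([0.1694, 0.0203, 0.0186]), array([-0.8081,  0.1527, -0.16  ]))
```

Call:
move_arm:
  deltas:
    - {"dp": [0,0.01,0.01],"turn": [-1,0,0]}
    - {"dp": [0.0,0.022,0.02],"turn": [-1,0,0]}
    - {"dp": [0.03,0.022,0.02],"turn": [-1,0,0]}
    - {"dp": [0.06,0.022,0.02],"turn": [-1,0,0]}
    - {"dp": [0.09,0.022,0.02],"turn": [-1,0,0]}
    - {"dp": [0.12,0.022,0.02],"turn": [-1,0,0]}
    - {"dp": [0.14,0.022,0.02],"turn": [-1,0,0]}
    - {"dp": [0.155,0.022,0.02],"turn": [-1,0,0]}
    - {"dp": [0.168,0.022,0.02],"turn": [-1,0,0]}
    - {"dp": [0.168,0.022,0.02],"turn": [-1,0,0]}

```text
time: 2.2
tool_pos: [0.5448, -0.1811, 0.0571]
tool_rot: [2.782, 1.568, 2.718]
contact_force: [1.0, 0.5, -0.2]
opening: 0.0916
```

Run:
```python
from h import *
from cell import robot
np.set_printoptions(precision=4,suppress=True)
P,R,o=pose(robot);print(P,o['contact_force'],o['time']);print(R)
for n in("scene","side"):
    p,d=robot.read_camera(n);cv2.imwrite(f"pics/{n}1.png",p[:,:,::-1])
a=cv2.imread("pics/scene1.png")[130:225,120:280];b=cv2.imread("pics/side1.png")[130:290,180:320]
cv2.imwrite("pics/m1.png",np.hstack([cv2.resize(a,(500,300)),cv2.resize(b,(262,300))]))
```

```text
[ 0.5448 -0.1811  0.0571] [ 0.9857  0.5315 -0.2365] 2.2
[[-0.0029  0.0642  0.9979]
 [ 0.0013  0.9979 -0.0642]
 [-1.      0.0011 -0.003 ]]
```

View pics/m1.png

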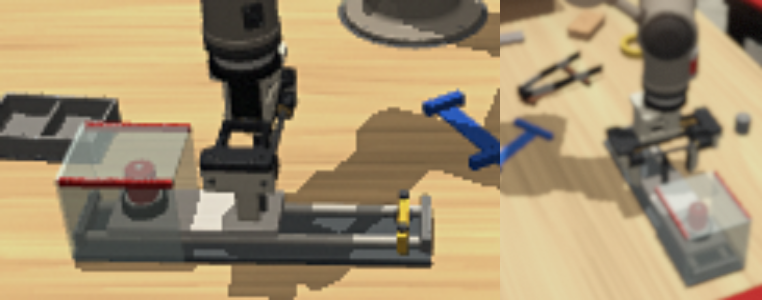

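Call:
move_arm:
  deltas:
    - {"dp": [0,0.004,0.005],"turn": [0.5,0,0]}
    - {"dp": [0,0.004,0.005],"turn": [0.5,0,0]}
    - {"dp": [0,0.004,0.005],"turn": [0.5,0,0]}
    - {"dp": [0,0.004,0.005],"turn": [0.5,0,0]}
    - {"dp": [0,0.004,0.005],"turn": [0.5,0,0]}
    - {"dp": [0,0.004,0.005],"turn": [0.5,0,0]}
    - {"dp": [0,0.004,0.005],"turn": [0.5,0,0]}
    - {"dp": [0,0.004,0.005],"turn": [0.5,0,0]}
    - {"dp": [0,0.004,0.005],"turn": [0.5,0,0]}
  hand: 0.008
  squeeze: 12

```text
time: 3.2
tool_pos: [0.5512, -0.1774, 0.0587]
tool_rot: [-2.026, 1.571, -2.098]
contact_force: [0.5, 0.2, -0.2]
opening: 0.0243
```

Call:
move_arm:
  deltas:
    - {"dp": [0,0,0]}
    - {"dp": [0,0,0]}
    - {"dp": [0,0,0]}
    - {"dp": [0,0,0]}

```text
invalid input
```

Run:
```python
from h import *
from cell import robot
np.set_printoptions(precision=4,suppress=True)
P,R,o=pose(robot);print(P,o['contact_force'],o['time'],o['opening']);print(R)
print("station +y in tool", R.T@np.array([.05,.9987,0]))
```

```text
[ 0.5512 -0.1774  0.0587] [ 0.4591  0.2266 -0.2292] 3.2 0.02434759761248288
[[-0.      0.0714  0.9974]
 [-0.0001  0.9974 -0.0714]
 [-1.     -0.0001 -0.    ]]
station +y in tool [-0.0001  0.9997 -0.0215]
```

Call:
move_arm:
  deltas:
    - {"dp": [0,0,0],"turn": [-0.5,0,0]}
    - {"dp": [0,0,0],"turn": [-0.5,0,0]}
    - {"dp": [0,0,0],"turn": [-0.5,0,0]}
    - {"dp": [0,0,0],"turn": [-0.5,0,0]}

```text
time: 3.6
tool_pos: [0.5508, -0.1774, 0.0587]
tool_rot: [3.136, 1.57, 3.074]
contact_force: [-3.2, -0.3, 1.9]
opening: 0.0157
```

Call:
move_arm:
  deltas:
    - {"dp": [0,0.002,0],"turn": [0,0,0]}
    - {"dp": [0,0.005,0],"turn": [0,0,0]}
    - {"dp": [0,0.01,0],"turn": [0,0,0]}
    - {"dp": [0,0.016,0],"turn": [0,0,0]}
    - {"dp": [0,0.022,0],"turn": [0,0,0]}
    - {"dp": [0,0.028,-0.0005],"turn": [0,0,0]}
    - {"dp": [0,0.034,-0.0005],"turn": [0,0,0]}
    - {"dp": [0,0.04,-0.0005],"turn": [0,0,0]}
    - {"dp": [0,0.045,-0.0005],"turn": [0,0,0]}
    - {"dp": [0,0.05,-0.0005],"turn": [0,0,0]}

```text
time: 4.6
tool_pos: [0.5524, -0.1269, 0.0586]
tool_rot: [3.081, 1.568, 3.019]
contact_force: [-8.2, -2.1, 5.0]
opening: 0.0156
```

Run:
```python
from h import *
from cell import robot
np.set_printoptions(precision=4,suppress=True)
P,R,o=pose(robot);print(P,o['contact_force'],o['time'],o['opening']);print(R)
p,d=robot.read_camera("scene");cv2.imwrite("pics/s2.png",cv2.resize(p[150:225,130:280,::-1],None,fx=5,fy=5,interpolation=cv2.INTER_CUBIC))
```

```text
[ 0.5524 -0.1269  0.0586] [-8.2285 -2.0823  4.9659] 4.6 0.015569802940489841
[[-0.0032  0.0624  0.998 ]
 [ 0.0004  0.9981 -0.0624]
 [-1.      0.0002 -0.0032]]
```

View pics/s2.png

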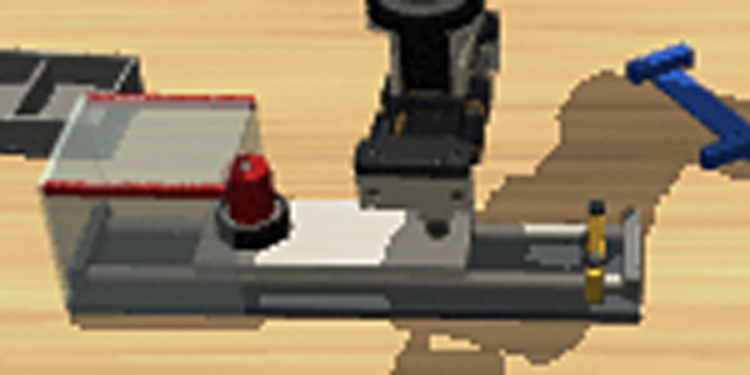

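Call:
move_arm:
  deltas:
    - {"dp": [0,0.003,-0.0005],"turn": [0,0,0]}
    - {"dp": [0,0.008,-0.001],"turn": [0,0,0]}
    - {"dp": [0,0.014,-0.0015],"turn": [0,0,0]}
    - {"dp": [0,0.021,-0.0015],"turn": [0,0,0]}
    - {"dp": [0,0.028,-0.002],"turn": [0,0,0]}
    - {"dp": [0,0.035,-0.002],"turn": [0,0,0]}
    - {"dp": [0,0.042,-0.0025],"turn": [0,0,0]}
    - {"dp": [0,0.048,-0.0025],"turn": [0,0,0]}
    - {"dp": [0,0.054,-0.003],"turn": [0,0,0]}
    - {"dp": [0,0.058,-0.003],"turn": [0,0,0]}

```text
time: 5.65
tool_pos: [0.5543, -0.0687, 0.0587]
tool_rot: [2.958, 1.57, 2.895]
contact_force: [-3.7, -1.4, 3.2]
opening: 0.0158
```

Call:
move_arm:
  deltas:
    - {"dp": [0,0.003,0],"turn": [0,0,0]}
    - {"dp": [0,0.006,0],"turn": [0,0,0]}
    - {"dp": [0,0.009,0],"turn": [0,0,0]}
    - {"dp": [0,0.012,-0.0005],"turn": [0,0,0]}
    - {"dp": [0,0.015,-0.0005],"turn": [0,0,0]}
    - {"dp": [0,0.017,-0.0005],"turn": [0,0,0]}
    - {"dp": [0,0.019,-0.0005],"turn": [0,0,0]}
    - {"dp": [0,0.021,-0.0005],"turn": [0,0,0]}
    - {"dp": [0,0.022,-0.0005],"turn": [0,0,0]}
    - {"dp": [0,0.023,-0.0005],"turn": [0,0,0]}

```text
time: 6.65
tool_pos: [0.5549, -0.0473, 0.0586]
tool_rot: [-2.067, 1.568, -2.129]
contact_force: [-7.7, -10.9, 2.2]
opening: 0.0156
```

Run:
```python
from h import *
from cell import robot
np.set_printoptions(precision=4,suppress=True)
P,R,o=pose(robot);print(P,o['contact_force'],o['time'],o['opening'])
p,d=robot.read_camera("scene");cv2.imwrite("pics/s3.png",cv2.resize(p[150:225,130:280,::-1],None,fx=5,fy=5,interpolation=cv2.INTER_CUBIC))
```

```text
[ 0.5549 -0.0473  0.0586] [ -7.7119 -10.9121   2.2244] 6.65 0.015594086010309519
```

View pics/s3.png

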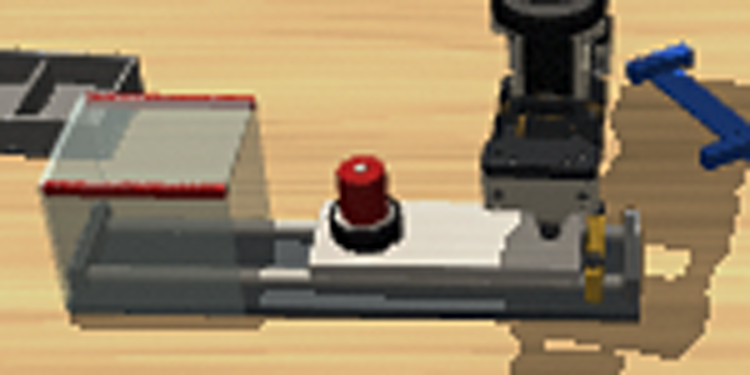

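The carriage has travelled 130 mm and the force shows it is against the stop. I'll push a little more, then release and rise. The knob is still upright.

Call:
move_arm:
  deltas:
    - {"dp": [0,0.001,0],"turn": [0,0,0]}
    - {"dp": [0,0.002,0],"turn": [0,0,0]}
    - {"dp": [0,0.002,0],"turn": [0,0,0]}
    - {"dp": [0,0.001,0],"turn": [0,0,0]}

```text
time: 7.1
tool_pos: [0.5549, -0.0473, 0.0586]
tool_rot: [-1.985, 1.568, -2.048]
contact_force: [-7.3, -7.4, 3.2]
opening: 0.0156
```

Call:
move_arm:
  deltas:
    - {"dp": [0,0,0],"turn": [0,0,0]}
    - {"dp": [0,0,0],"turn": [0,0,0]}
    - {"dp": [0,0,0],"turn": [0,0,0]}
    - {"dp": [0,0,0],"turn": [0,0,0]}
    - {"dp": [0,0,0],"turn": [0,0,0]}
    - {"dp": [-0.01,0,0],"turn": [0,0,0]}
    - {"dp": [-0.04,0,0],"turn": [0,0,0]}
    - {"dp": [-0.08,0,0],"turn": [0,0,0]}
    - {"dp": [-0.12,0,0],"turn": [0,0,0]}
    - {"dp": [-0.15,0,0],"turn": [0,0,0]}
  hand: 0.0918

```text
time: 8.1
tool_pos: [0.556, -0.0454, 0.2123]
tool_rot: [-0.159, 1.567, -0.222]
contact_force: [0.4, 1.0, 0.2]
opening: 0.0894
```

Run:
```python
from h import *
from cell import robot
np.set_printoptions(precision=4,suppress=True)
P,R,o=pose(robot);print(P,o['contact_force'],o['time'],o['opening'],o['qpos']);print(R)
y=18
for g in ((.4885,.2455,.2),): print(plan(robot,g,y+90))
i=robot.camera_info("wrist");p,d=robot.read_camera("wrist");np.savez("w2.npz",p=p,d=d,**i);cv2.imwrite("pics/w2.png",p[:,:,::-1])
i=robot.camera_info("scene");p,d=robot.read_camera("scene");np.savez("s4.npz",p=p,d=d,**i);cv2.imwrite("pics/s4.png",cv2.resize(p[150:225,130:280,::-1],None,fx=5,fy=5,interpolation=cv2.INTER_CUBIC))
```

```text
[ 0.556  -0.0454  0.2123] [0.3648 0.9675 0.2495] 8.1 0.08936233011496643 [-0.2189  0.4116  1.4587 -0.      1.2677 -0.1562]
[[ 0.0035  0.0626  0.998 ]
 [-0.0008  0.998  -0.0626]
 [-1.     -0.0006  0.0035]]
(array([ 0.0118,  0.2861, -0.0857]), array([68.4117,  0.1955, -0.0915]))
```

View pics/w2.png

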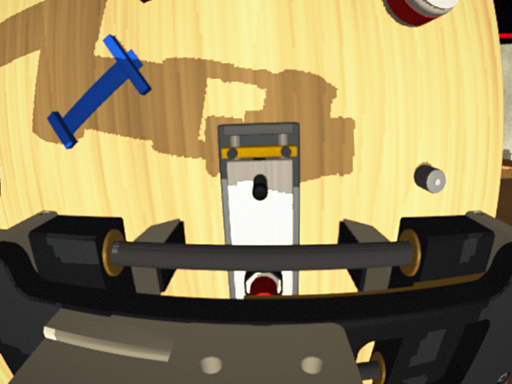

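View pics/s4.png

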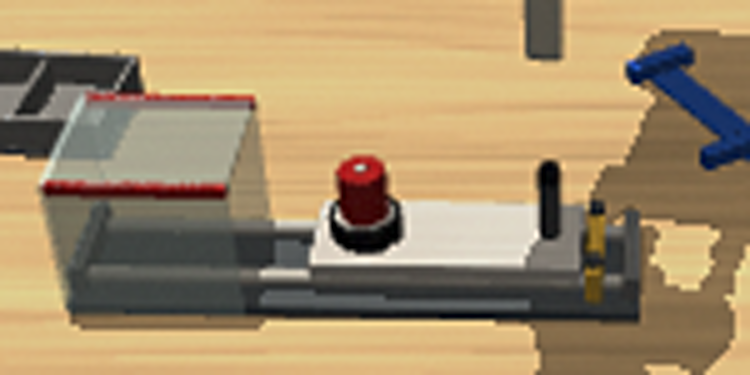

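The carriage is at the stop and the knob stands in its cup at crop (360,190), upright. Next I go above the tongs.

Call:
move_arm:
  deltas:
    - {"dp": [0,0.028,-0.008],"turn": [6,0,0]}
    - {"dp": [0,0.057,-0.017],"turn": [13,0,0]}
    - {"dp": [0,0.086,-0.026],"turn": [20,0,0]}
    - {"dp": [0,0.115,-0.034],"turn": [27,0,0]}
    - {"dp": [0,0.143,-0.043],"turn": [34,0,0]}
    - {"dp": [0,0.172,-0.052],"turn": [41,0,0]}
    - {"dp": [0,0.2,-0.06],"turn": [48,0,0]}
    - {"dp": [0,0.23,-0.068],"turn": [55,0,0]}
    - {"dp": [0,0.26,-0.077],"turn": [62,0,0]}
    - {"dp": [0,0.286,-0.086],"turn": [68,0,0]}

```text
time: 9.2
tool_pos: [0.4868, 0.2468, 0.2084]
tool_rot: [-1.754, 1.57, -3.008]
contact_force: [-0.0, -0.5, -0.1]
opening: 0.0917
```

Call:
move_arm:
  deltas:
    - {"dp": [0,0,0],"turn": [0,0,0]}
    - {"dp": [0,0,0],"turn": [0,0,0]}

```text
time: 9.4
tool_pos: [0.4871, 0.2456, 0.2083]
tool_rot: [-1.072, 1.57, -2.318]
contact_force: [0.5, -1.0, 0.4]
opening: 0.0915
```

Run:
```python
from h import *
from cell import robot
np.set_printoptions(precision=4,suppress=True)
P,R,o=pose(robot);print(P,o['contact_force'],o['time'],o['opening'],o['qpos']);print(R)
print(plan(robot,(.4885,.2455,.2),108))
i=robot.camera_info("wrist");p,d=robot.read_camera("wrist");np.savez("w3.npz",p=p,d=d,**i);cv2.imwrite("pics/w3.png",p[:,:,::-1])
```

```text
[0.4871 0.2456 0.2083] [ 0.5214 -1.0216  0.3675] 9.4 0.09148464525063447 [ 0.3267  0.3951  1.4962 -0.0005  1.2512  1.5735]
[[-0.0006  0.9479  0.3185]
 [-0.0007  0.3185 -0.9479]
 [-1.     -0.0008  0.0004]]
(array([0.0083, 0.0013, 0.0005]), array([0.575 , 0.0258, 0.0468]))
```

View pics/w3.png

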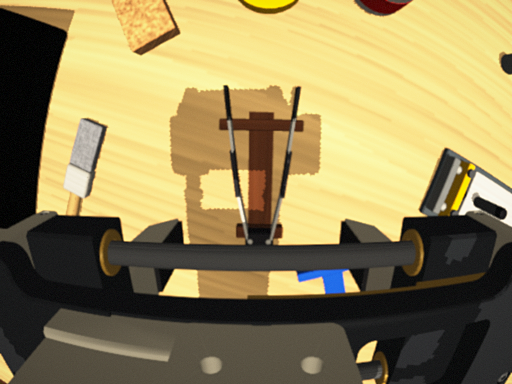

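The wrist view shows the steel tongs with black tips at (227,90)/(298,90) on the brown rest, with the blue rest separate at (325,280). I'll compute the plate and tip midpoints.

Run:
```python
from h import *
np.set_printoptions(precision=4,suppress=True)
i=load("w3")
cv2.imwrite("pics/w3c.png",cv2.resize(i['p'][75:245,205:320,::-1],None,fx=3.5,fy=3.5,interpolation=cv2.INTER_CUBIC))
b=(i['p'].max(2)<50).astype(np.uint8)
n,l,st,ce=cv2.connectedComponentsWithStats(b[75:212,205:320])
for k in range(1,n):
    if st[k,4]>25:
        c=ce[k]+[205,75];print(st[k],c,wonz(i,*c,.035))
```

```text
[ 20  11   7  34 118] [227.2881 102.7458] [0.554  0.3081 0.035 ]
[ 87  12   8  32 101] [295.4752 102.2772] [0.5783 0.2371 0.035 ]
[ 26  76   9  44 139] [234.7482 169.1079] [0.4855 0.2774 0.035 ]
[ 75  77  11  45 160] [284.7188 174.2   ] [0.4978 0.2219 0.035 ]
```

View pics/w3c.png

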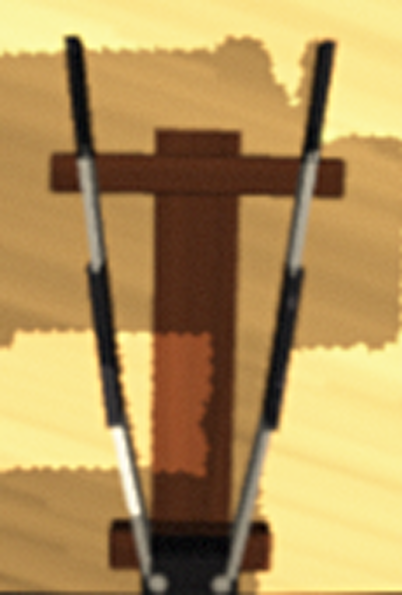

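Call:
move_arm:
  deltas:
    - {"dp": [0.01,0.002,-0.0005],"turn": [0,0,0]}
    - {"dp": [0.03,0.0035,-0.001],"turn": [0,0,0]}
    - {"dp": [0.05,0.0035,-0.001],"turn": [0,0,0]}
    - {"dp": [0.07,0.0035,-0.001],"turn": [0,0,0]}
    - {"dp": [0.09,0.0035,-0.001],"turn": [0,0,0]}
    - {"dp": [0.11,0.0035,-0.001],"turn": [0,0,0]}
    - {"dp": [0.13,0.0035,-0.001],"turn": [0,0,0]}
    - {"dp": [0.145,0.0035,-0.001],"turn": [0,0,0]}
    - {"dp": [0.15,0.0035,-0.001],"turn": [0,0,0]}
    - {"dp": [0.15,0.0035,-0.001],"turn": [0,0,0]}

```text
time: 10.45
tool_pos: [0.4903, 0.2466, 0.0577]
tool_rot: [-1.491, 1.569, -2.742]
contact_force: [0.7, -0.0, 0.2]
opening: 0.0917
```

Run:
```python
from h import *
from cell import robot
np.set_printoptions(precision=4,suppress=True)
P,R,o=pose(robot);print(P,o['contact_force'],o['time'],o['opening'])
print(plan(robot,(.490,.248,.01),108))
i=robot.camera_info("wrist");p,d=robot.read_camera("wrist");np.savez("w4.npz",p=p,d=d,**i);cv2.imwrite("pics/w4.png",p[:,:,::-1])
```

```text
[0.4903 0.2466 0.0577] [ 0.6938 -0.0111  0.205 ] 10.45 0.09168151259356921
(array([ 0.0477,  0.0002, -0.0014]), array([0.3617, 0.0095, 0.1142]))
```

View pics/w4.png

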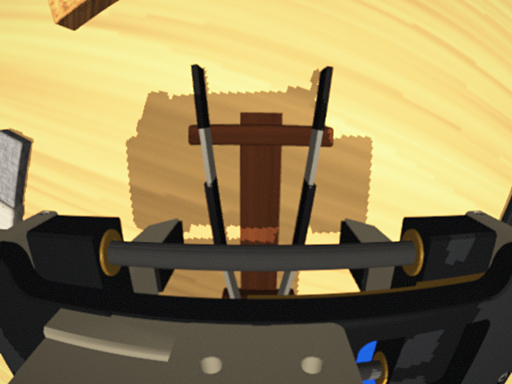

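Run:
```python
from h import *
np.set_printoptions(precision=4,suppress=True)
i=load("w4")
b=(i['p'].max(2)<50).astype(np.uint8)
n,l,st,ce=cv2.connectedComponentsWithStats(b[50:180,180:345])
A=[]
for k in range(1,n):
    if st[k,4]>25:
        c=ce[k]+[180,50];A.append(wonz(i,*c,.035));print(st[k],c,A[-1])
```

```text
[ 12  15  18  64 665] [200.1158  97.5188] [0.5541 0.3075 0.035 ]
[132  17  20  63 648] [321.9321  99.0972] [0.5762 0.2373 0.035 ]
```

Call:
move_arm:
  deltas:
    - {"dp": [0.008,-0.001,-0.001],"turn": [0,0,0]}
    - {"dp": [0.018,-0.001,-0.001],"turn": [0,0,0]}
    - {"dp": [0.028,-0.001,-0.001],"turn": [0,0,0]}
    - {"dp": [0.037,-0.001,-0.001],"turn": [0,0,0]}
    - {"dp": [0.044,-0.001,-0.001],"turn": [0,0,0]}
    - {"dp": [0.048,-0.001,-0.001],"turn": [0,0,0]}
    - {"dp": [0.048,-0.001,-0.001],"turn": [0,0,0]}
    - {"dp": [0.048,-0.001,-0.001],"turn": [0,0,0]}

```text
time: 11.3
tool_pos: [0.4895, 0.2482, 0.0108]
tool_rot: [1.194, 1.571, -0.055]
contact_force: [-0.0, -0.2, -0.3]
opening: 0.0917
```

Call:
move_arm:
  deltas:
    - {"dp": [0,0,0],"turn": [0,0,0]}
    - {"dp": [0,0,0],"turn": [0,0,0]}
    - {"dp": [0,0,0],"turn": [0,0,0]}
    - {"dp": [0,0,0],"turn": [0,0,0]}
    - {"dp": [0,0,0],"turn": [0,0,0]}
    - {"dp": [0,0,0],"turn": [0,0,0]}
    - {"dp": [0,0,0],"turn": [0,0,0]}
    - {"dp": [0,0,0],"turn": [0,0,0]}
  hand: 0.056
  squeeze: 20

```text
time: 12.1
tool_pos: [0.4896, 0.2482, 0.0109]
tool_rot: [1.412, 1.57, 0.163]
contact_force: [1.2, -0.5, 1.6]
opening: 0.0559
```

Run:
```python
from h import *
from cell import robot
np.set_printoptions(precision=4,suppress=True)
P,R,o=pose(robot);print(P,o['contact_force'],o['torque'],o['time'],o['opening'])
p,d=robot.read_camera("wrist");cv2.imwrite("pics/w5.png",p[:,:,::-1])
```

```text
[0.4896 0.2482 0.0109] [ 1.2036 -0.5006  1.5686] [-0.0129 -0.1144  0.0252] 12.1 0.05587907931713426
```

View pics/w5.png

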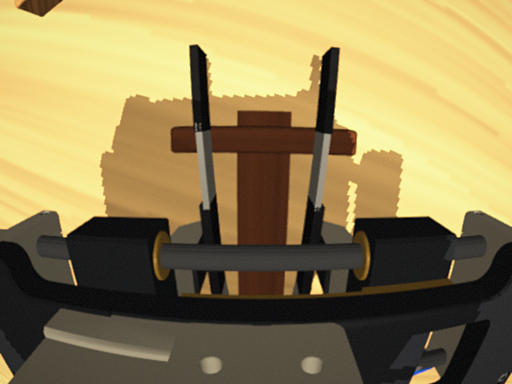

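Call:
move_arm:
  deltas:
    - {"dp": [0,0,0],"turn": [0,0,0]}
    - {"dp": [-0.003,0,0],"turn": [0,0,0]}
    - {"dp": [-0.01,0,0],"turn": [0,0,0]}
    - {"dp": [-0.025,0,0],"turn": [0,0,0]}
    - {"dp": [-0.045,0,0],"turn": [0,0,0]}
    - {"dp": [-0.065,0,0],"turn": [0,0,0]}
    - {"dp": [-0.085,0,0],"turn": [0,0,0]}
    - {"dp": [-0.105,0,0],"turn": [0,0,0]}
    - {"dp": [-0.12,0,0],"turn": [0,0,0]}
    - {"dp": [-0.13,0,0],"turn": [0,0,0]}
  hand: 0.055

```text
time: 13.15
tool_pos: [0.4895, 0.2482, 0.1422]
tool_rot: [1.533, 1.569, 0.284]
contact_force: [0.0, 0.2, -1.1]
opening: 0.0549
```

Run:
```python
from h import *
from cell import robot
np.set_printoptions(precision=4,suppress=True)
P,R,o=pose(robot);print(P,o['contact_force'],o['torque'],o['time'],o['opening'],o['qpos'])
i=robot.camera_info("wrist");p,d=robot.read_camera("wrist");cv2.imwrite("pics/w6.png",p[:,:,::-1]);np.savez("w6.npz",p=p,d=d,**i)
p,d=robot.read_camera("side");cv2.imwrite("pics/e6.png",p[:,:,::-1])
```

```text
[0.4895 0.2482 0.1422] [ 0.0286  0.1915 -1.0769] [ 0.0079 -0.0307  0.0487] 13.15 0.05488328369307826 [ 0.3297  0.4646  1.5817 -0.0001  1.094   1.5792]
```

View pics/w6.png

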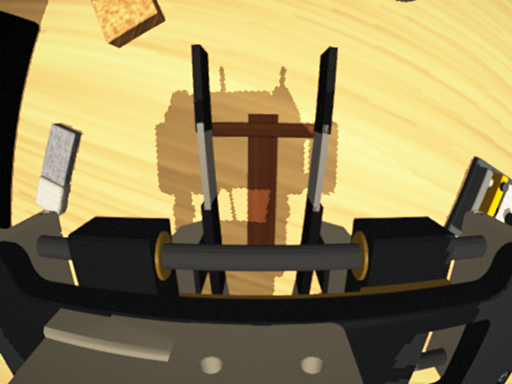

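View pics/e6.png

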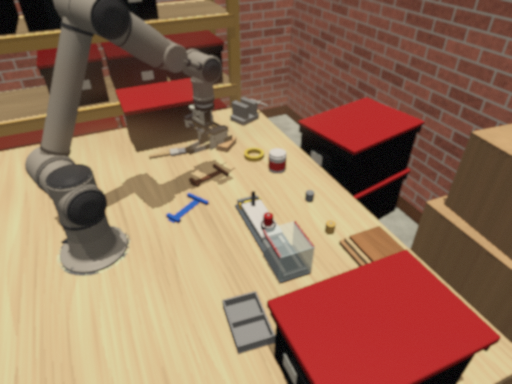

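Run:
```python
from h import *
from cell import robot
np.set_printoptions(precision=4,suppress=True)
s=load("s4");e=dict(robot.camera_info("side"));e['p']=cv2.imread("pics/e6.png")[:,:,::-1]
def red(i,box):
    c=i['p'].astype(int);m=(c[:,:,0]>90)&(c[:,:,0]>2*c[:,:,1])&(c[:,:,0]>2*c[:,:,2]);k=np.zeros_like(m);k[box[1]:box[3],box[0]:box[2]]=1;m&=k;v,u=np.nonzero(m);return u,v
C=[]
for i,b in ((s,(190,175,212,202)),(e,(258,205,280,226))):
    u,v=red(i,b);c=((u.min()+u.max())/2,(v.min()+v.max())/2);C.append(c);print(u.min(),u.max(),v.min(),v.max(),c,onz(i,*c,.075))
print(two(s,C[0],e,C[1]))
# post top in s4
print("post s4", onz(s,130+549/5-.4,150+166/5-.4,.1))
w=load("w2"); cv2.imwrite("pics/w2c.png",cv2.resize(w['p'][160:300,215:310,::-1],None,fx=4,fy=4))
# tips
w=load("w6");P,R,o=pose(robot)
for c in ((201.5,88),(327,89)):
    X=wonz(w,*c,.161);print("tip",X,R.T@(X-P))
print("top edges",[R.T@(wonz(w,*c,.171)-P) for c in((196,45),(333,47),(202,130),(322,130))])
```

```text
197 206 181 186 (np.float64(201.5), np.float64(183.5)) [ 0.5261 -0.1838  0.075 ]
265 271 214 224 (np.float64(268.0), np.float64(219.0)) [ 0.5508 -0.1797  0.075 ]
(array([ 0.5448, -0.1843,  0.0847]), np.float64(0.008780768942844623))
post s4 [ 0.5573 -0.0489  0.1   ]
tip [0.5575 0.301  0.161 ] [-0.0187  0.0809 -0.0286]
tip [0.5755 0.2455 0.161 ] [-0.0187  0.0804  0.0298]
top edges [array([-0.0287,  0.0995, -0.0291]), array([-0.0287,  0.0987,  0.0304]), array([-0.0288,  0.0614, -0.0267]), array([-0.0288,  0.0613,  0.0255])]
```

View pics/w2c.png

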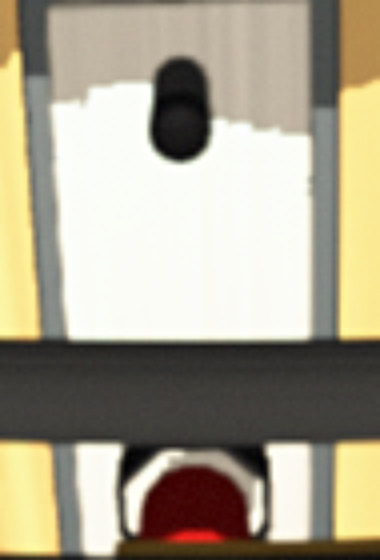

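Run:
```python
from h import *
np.set_printoptions(precision=4,suppress=True)
s=load("s4");w=load("w2")
print("knob top",onz(s,201.6,183.2,.095),"body extents x-range", onz(s,130+337/5-.4,187,.095),onz(s,130+386/5-.4,187,.095))
print("post w2",wonz(w,260.0,192.3,.1),"post bottom",wonz(w,260,178.5,.04), "knob",wonz(w,263.2,285,.09))
e=np.load("side0.npz"); p=cv2.imread("pics/e6.png")[195:235,240:300]
cv2.imwrite("pics/e6c.png",cv2.resize(p,None,fx=10,fy=10,interpolation=cv2.INTER_CUBIC))
```

```text
knob top [ 0.5522 -0.1792  0.095 ] body extents x-range [ 0.5744 -0.1925  0.095 ] [ 0.5745 -0.1593  0.095 ]
post w2 [ 0.5545 -0.0471  0.1   ] post bottom [ 0.5545 -0.0465  0.04  ] knob [ 0.5509 -0.1545  0.09  ]
```

View pics/e6c.png

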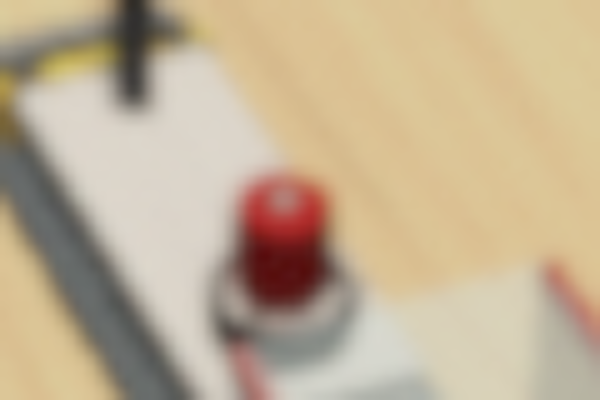

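Run:
```python
from h import *
from cell import robot
np.set_printoptions(precision=4,suppress=True)
e=np.load("side0.npz");print(onz(e,268,214.5,.095))
print(plan(robot,(.4766,-.1432,.162),65))
```

```text
[ 0.5501 -0.1802  0.095 ]
(array([-0.0203, -0.1362,  0.3673]), array([43.4079, -0.0509, -0.1333]))
```

Call:
move_arm:
  deltas:
    - {"dp": [-0.01,-0.003,0.008],"turn": [1,0,0]}
    - {"dp": [-0.02,-0.009,0.024],"turn": [3,0,0]}
    - {"dp": [-0.02,-0.016,0.044],"turn": [5,0,0]}
    - {"dp": [-0.02,-0.024,0.066],"turn": [8,0,0]}
    - {"dp": [-0.02,-0.033,0.09],"turn": [11,0,0]}
    - {"dp": [-0.02,-0.042,0.114],"turn": [14,0,0]}
    - {"dp": [-0.02,-0.051,0.138],"turn": [17,0,0]}
    - {"dp": [-0.02,-0.06,0.162],"turn": [20,0,0]}
    - {"dp": [-0.02,-0.069,0.186],"turn": [23,0,0]}
    - {"dp": [-0.02,-0.077,0.206],"turn": [25,0,0]}

```text
time: 14.25
tool_pos: [0.4805, 0.0266, 0.1604]
tool_rot: [-1.287, 1.569, -2.976]
contact_force: [0.3, 0.1, -1.3]
opening: 0.0549
```

Run:
```python
from h import *
from cell import robot
np.set_printoptions(precision=4,suppress=True)
P,R,o=pose(robot);print(P,o['contact_force'],o['time'],o['opening'])
print(plan(robot,(.477,-.144,.162),65))
```

```text
[0.4805 0.0266 0.1604] [ 0.2568  0.0503 -1.2916] 14.25 0.054908142767240126
(array([-0.0016,  0.0166,  0.1698]), array([18.2154,  0.0384,  0.081 ]))
```

Call:
move_arm:
  deltas:
    - {"dp": [0,0.002,0.02],"turn": [2,0,0]}
    - {"dp": [0,0.004,0.043],"turn": [4.5,0,0]}
    - {"dp": [0,0.0065,0.066],"turn": [7,0,0]}
    - {"dp": [0,0.009,0.09],"turn": [9.5,0,0]}
    - {"dp": [0,0.011,0.112],"turn": [12,0,0]}
    - {"dp": [0,0.013,0.132],"turn": [14,0,0]}
    - {"dp": [0,0.015,0.15],"turn": [16,0,0]}
    - {"dp": [0,0.016,0.162],"turn": [17.5,0,0]}
    - {"dp": [0,0.0165,0.169],"turn": [18,0,0]}
    - {"dp": [0,0.0165,0.17],"turn": [18,0,0]}

```text
time: 15.25
tool_pos: [0.4779, -0.1429, 0.1605]
tool_rot: [-1.513, 1.57, 2.769]
contact_force: [-0.7, 0.2, -0.9]
opening: 0.0552
```

Run:
```python
from h import *
from cell import robot
np.set_printoptions(precision=4,suppress=True)
P,R,o=pose(robot);print(P,o['contact_force'],o['time'],o['opening']);print(R)
print(plan(robot,(.477,-.144,.162),65))
i=robot.camera_info("wrist");p,d=robot.read_camera("wrist");cv2.imwrite("pics/w7.png",p[:,:,::-1]);np.savez("w7.npz",p=p,d=d,**i)
```

```text
[ 0.4779 -0.1429  0.1605] [-0.6962  0.2279 -0.8945] 15.25 0.05518627887718393
[[-0.0005  0.9089 -0.417 ]
 [ 0.0002 -0.417  -0.9089]
 [-1.     -0.0005  0.    ]]
(array([-0.0015, -0.0004,  0.0014]), array([0.3529, 0.0019, 0.0314]))
```

View pics/w7.png

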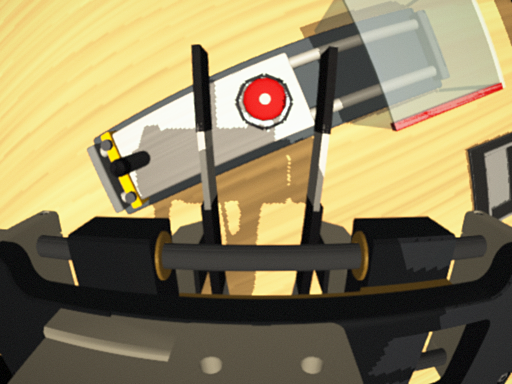

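The red knob's top is at (264,99), inside the tongs' pads (196–208 and 317–335). I'll measure its offset from the tip centre.

Run:
```python
from h import *
from cell import robot
np.set_printoptions(precision=4,suppress=True)
P,R,o=pose(robot);i=load("w7")
c=i['p'].astype(int);m=((c[:,:,0]>150)&(c[:,:,1]<60)).astype(np.uint8);m[:,:215]=0;m[:,310:]=0;m[:60]=0;m[140:]=0
x,y,w,h=cv2.boundingRect(m);print(x,y,w,h)
for uv in ((264.5,99),(x+w/2-.5,y+h/2-.5)):
    K=wonz(i,*uv,.095);print(K,R.T@(K-P))
for cc in ((201.5,88),(327,89)): print(R.T@(wonz(i,*cc,P[2]+.0162)-P))
```

```text
243 78 42 42
[ 0.5497 -0.1781  0.095 ] [0.0655 0.0802 0.0025]
[ 0.5504 -0.1776  0.095 ] [0.0655 0.0805 0.0018]
[-0.0162  0.0811 -0.0283]
[-0.0162  0.0806  0.0312]
```

Call:
move_arm:
  deltas:
    - {"dp": [0.005,0,0.0005],"turn": [0,0,0]}
    - {"dp": [0.015,0,0.0005],"turn": [0,0,0]}
    - {"dp": [0.027,0,0.0005],"turn": [0,0,0]}
    - {"dp": [0.039,0,0.0005],"turn": [0,0,0]}
    - {"dp": [0.05,0,0.0005],"turn": [0,0,0]}
    - {"dp": [0.06,0,0.0005],"turn": [0,0,0]}
    - {"dp": [0.07,0,0.0005],"turn": [0,0,0]}
    - {"dp": [0.08,0,0.0005],"turn": [0,0,0]}
    - {"dp": [0.088,0,0.0005],"turn": [0,0,0]}
    - {"dp": [0.094,0,0.0005],"turn": [0,0,0]}

```text
time: 16.3
tool_pos: [0.4779, -0.1429, 0.0659]
tool_rot: [-1.461, 1.57, 2.822]
contact_force: [-0.3, 0.0, -1.1]
opening: 0.0551
```

Call:
move_arm:
  deltas:
    - {"dp": [0.003,0,0],"turn": [0,0,0]}
    - {"dp": [0.006,0,0],"turn": [0,0,0]}
    - {"dp": [0.006,0,0],"turn": [0,0,0]}

```text
time: 16.6
tool_pos: [0.4779, -0.1429, 0.0605]
tool_rot: [-1.201, 1.571, 3.082]
contact_force: [-0.2, -0.8, -0.7]
opening: 0.055
```

Run:
```python
from h import *
from cell import robot
np.set_printoptions(precision=4,suppress=True)
P,R,o=pose(robot);print(P,o['contact_force'],o['time'],o['opening'])
i=robot.camera_info("wrist");p,d=robot.read_camera("wrist");cv2.imwrite("pics/w8.png",p[:,:,::-1]);np.savez("w8.npz",p=p,d=d,**i)
p,d=robot.read_camera("scene");a=cv2.resize(p[140:220,130:280,::-1],None,fx=5,fy=5,interpolation=cv2.INTER_CUBIC);cv2.imwrite("pics/s8.png",a)
```

```text
[ 0.4779 -0.1429  0.0605] [-0.1533 -0.7844 -0.6623] 16.6 0.05497393797986327
```

View pics/w8.png

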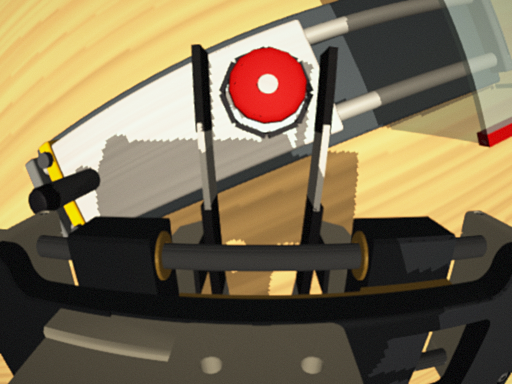

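View pics/s8.png

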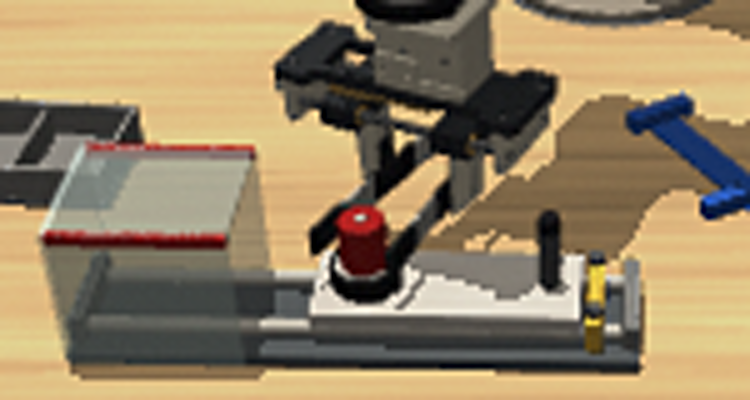

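The knob sits centred between the pads along their length, about 1 mm off sideways. I'll close the tongs.

Call:
move_arm:
  deltas:
    - {"dp": [0,0,0.001],"turn": [0,0,0]}
    - {"dp": [0,0,0.001],"turn": [0,0,0]}
    - {"dp": [0,0,0.001],"turn": [0,0,0]}
    - {"dp": [0,0,0.001],"turn": [0,0,0]}
    - {"dp": [0,0,0.001],"turn": [0,0,0]}
    - {"dp": [0,0,0.001],"turn": [0,0,0]}
    - {"dp": [0,0,0.001],"turn": [0,0,0]}
    - {"dp": [0,0,0.001],"turn": [0,0,0]}
    - {"dp": [0,0,0.001],"turn": [0,0,0]}
    - {"dp": [0,0,0.001],"turn": [0,0,0]}
  hand: 0.036
  squeeze: 42

```text
time: 17.7
tool_pos: [0.4777, -0.1439, 0.0608]
tool_rot: [1.326, 1.57, -0.674]
contact_force: [-0.7, -0.4, 0.9]
opening: 0.0431
```

Run:
```python
from h import *
from cell import robot
np.set_printoptions(precision=4,suppress=True)
P,R,o=pose(robot);print(P,o['contact_force'],o['torque'],o['time'],o['opening'])
p,d=robot.read_camera("wrist");cv2.imwrite("pics/w9.png",p[:,:,::-1])
```

```text
[ 0.4777 -0.1439  0.0608] [-0.7001 -0.3915  0.8817] [-0.246  -0.1143 -0.0737] 17.7 0.04310888293535059
```

View pics/w9.png

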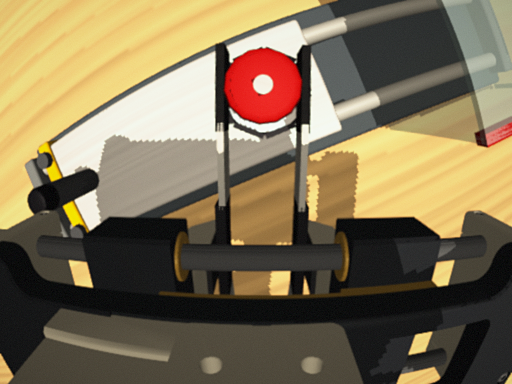

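The tongs have closed on the knob with the opening at 43 mm. I'll lift slowly.

Call:
move_arm:
  deltas:
    - {"dp": [0,0,0],"turn": [0,0,0]}
    - {"dp": [0,0,0],"turn": [0,0,0]}
    - {"dp": [-0.002,0,0],"turn": [0,0,0]}
    - {"dp": [-0.005,0,0],"turn": [0,0,0]}
    - {"dp": [-0.01,0,0],"turn": [0,0,0]}
    - {"dp": [-0.016,0,0],"turn": [0,0,0]}
    - {"dp": [-0.023,0,0],"turn": [0,0,0]}
    - {"dp": [-0.03,0,0],"turn": [0,0,0]}
    - {"dp": [-0.037,0,0],"turn": [0,0,0]}
    - {"dp": [-0.043,0,0],"turn": [0,0,0]}

```text
time: 18.75
tool_pos: [0.4777, -0.1439, 0.1045]
tool_rot: [1.446, 1.57, -0.554]
contact_force: [1.0, -0.1, -1.2]
opening: 0.0432
```

Call:
move_arm:
  deltas:
    - {"dp": [-0.01,0,0],"turn": [0,0,0]}
    - {"dp": [-0.022,0,0],"turn": [0,0,0]}
    - {"dp": [-0.034,0,0],"turn": [0,0,0]}
    - {"dp": [-0.046,0,0],"turn": [0,0,0]}
    - {"dp": [-0.058,0,0],"turn": [0,0,0]}
    - {"dp": [-0.07,0,0],"turn": [0,0,0]}
    - {"dp": [-0.08,0,0],"turn": [0,0,0]}
    - {"dp": [-0.087,0,0],"turn": [0,0,0]}
    - {"dp": [-0.09,0,0],"turn": [0,0,0]}
    - {"dp": [-0.09,0,0],"turn": [0,0,0]}

```text
time: 19.75
tool_pos: [0.4776, -0.1438, 0.1939]
tool_rot: [1.358, 1.57, -0.642]
contact_force: [-0.4, 0.5, -1.9]
opening: 0.0434
```

Call:
move_arm:
  deltas:
    - {"dp": [0,0,0],"turn": [0,0,0]}
    - {"dp": [0,0,0],"turn": [0,0,0]}
    - {"dp": [0,0,0],"turn": [0,0,0]}

```text
time: 20.05
tool_pos: [0.4774, -0.1437, 0.1933]
tool_rot: [-1.487, 1.57, 2.796]
contact_force: [-0.4, -0.9, -1.7]
opening: 0.0431
```

Run:
```python
from h import *
from cell import robot
np.set_printoptions(precision=4,suppress=True)
P,R,o=pose(robot);print(P,o['contact_force'],o['torque'],o['time'],o['opening'],abs(o['qvel']).max())
p,d=robot.read_camera("wrist");cv2.imwrite("pics/w10.png",p[:,:,::-1])
p,d=robot.read_camera("scene");a=cv2.resize(p[110:220,130:280,::-1],None,fx=5,fy=5,interpolation=cv2.INTER_CUBIC);cv2.imwrite("pics/s10.png",a)
```

```text
[ 0.4774 -0.1437  0.1933] [-0.4108 -0.8901 -1.7123] [ 0.0719  0.0939 -0.0286] 20.05 0.043109564711221626 0.0031602995543500876
```

View pics/w10.png

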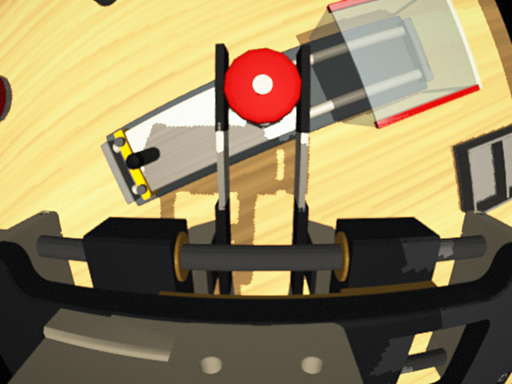

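View pics/s10.png

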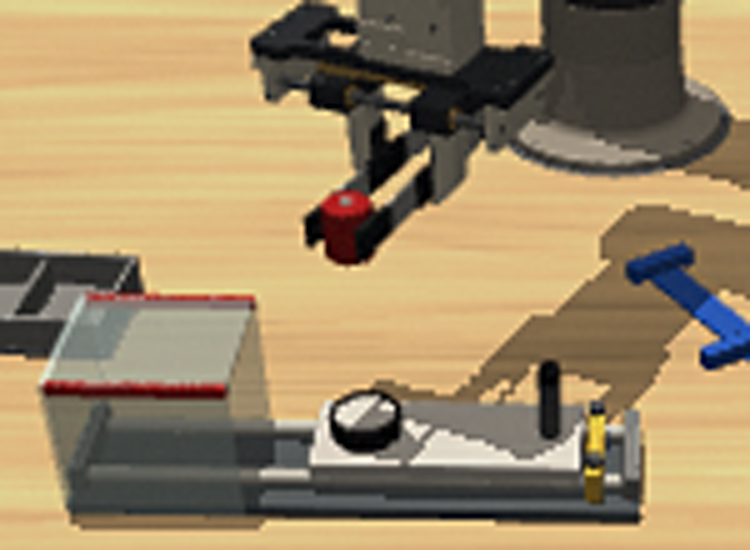

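The knob is held clear of the empty cup at (347,225) in the crop, and the carriage is still at the stop. I'll hand in.

Run:
```python
from cell import robot
print(robot.hand_in())
```

```text
the job is handed in; nothing more can be done
None
```

The job is handed in at about 20 s of the 58 s allowed, with the red knob held in the tongs above its empty cup. `hand_in` reported no verdict.

**What I did:** I gripped the post and pulled the carriage 130 mm until the force rose against the stop (about 11 N). I picked the tongs off the brown rest, squeezed lightly to 55 mm. Then I lowered them around the knob, closed them at 42 N (fingers stopped at 43 mm), and lifted straight up by about 133 mm.

**Last checks:**
- **Knob height:** its centre is at about 0.21 m, worked out from how far the arm rose; the last pictures show it off the cup. The tongs are at about 0.21 m too.
- **Steadiness:** the arm was still (joint speeds under 0.004 rad/s) and the grip held at 43 mm.
- **Clearance:** the pictures show the tongs and knob touching nothing else.
- **Carriage and bystanders:** the carriage plate is against the yellow stop in the last picture. I saw no bystander move, but I did not re-measure their positions.

**Small disagreements:**
- The cameras differed by 3–6 mm on the post position. I went by the wrist camera, and the fingers closed on the post with little side force.
- My estimate of the station's angle was about 1° off, which gave up to 8 N of sideways force during the pull.

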